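# Put the pump parts back on their own trays

## Task

The three pump parts on the low lined trays stand on the wrong ones. Using the bare plywood board to park a part on the way, rearrange them so that the coil spring stands upright in the middle of the round tray, the steel sleeve lies lengthwise in the middle of the oblong tray and the plunger holder stands upright in the middle of the square tray. Set every part down instead of letting it fall, and leave the screw dish and the loupe where they are.

Things in the scene. Friction and masses are not known exactly. Their poses are not given: they have to be found in the camera images.
- spring: dark steel coil spring standing on end, 34 mm across and 75 mm tall, about 0.14 kg; a rigid body, gripped round its coils at any height. Origin at the centre of its underside, z up along its axis. The underside lies on the tray's floor, 4 mm above the bench, or on the plywood board, 6 mm above the bench.
- sleeve: bright steel plunger sleeve, a short hollow tube lying on its side: 55 mm long along its x, 33 mm across along its y and 33 mm high, about 0.16 kg; gripped across y; it does not roll. Origin under its middle at its underside. The underside lies on the tray's floor, 4 mm above the bench, or on the plywood board, 6 mm above the bench.
- holder: steel plunger holder standing upright: an oval foot 30 mm along its x by 50 mm along its y and 18 mm high, with a round post 23 mm across rising from it to 66 mm; the post's axis is at x = 0, y = +3 mm; about 0.24 kg; gripped by the post. Origin at the centre of the foot's underside. The underside lies on the tray's floor, 4 mm above the bench, or on the plywood board, 6 mm above the bench.
- tray_round: round tray, 105 mm in diameter, fixed to the bench; origin at the centre of its underside on the bench. Aluminium with a blue liner; floor (and so the underside of what stands on it) 4 mm above the bench, low rim 4 mm wide whose top is 6 mm above the bench.
- tray_oblong: oblong tray, 130 mm along its x (its length) by 80 mm along its y, fixed to the bench; origin at the centre of its underside on the bench. Aluminium with a blue liner; floor (and so the underside of what stands on it) 4 mm above the bench, low rim 4 mm wide whose top is 6 mm above the bench.
- tray_square: square tray, 95 x 95 mm with sides along its x and y, fixed to the bench; origin at the centre of its underside on the bench. Aluminium with a blue liner; floor (and so the underside of what stands on it) 4 mm above the bench, low rim 4 mm wide whose top is 6 mm above the bench.
- board: bare plywood board without rim or liner, 95 x 95 mm, 6 mm thick, empty at the start, fixed to the bench; origin at the centre of its underside on the bench; the parking place.
- dish: bystander: small round aluminium dish with screws, 60 mm across and 22 mm high, loose on the bench; origin at the centre of its underside.
- loupe: bystander: hand loupe with a black round rim and a short light handle, 101 x 52 x 12 mm, loose, flat on the bench; origin at the centre of its underside.
Things that resemble listed ones, but are neither listed nor needed, are in the scene too. Leave any green or purple look-alike of the holder alone.

How it is judged:
By the outcome, as a careful person would: the job done as asked, in the order asked, and still so for the second after the job is handed in, with the robot touching nothing.
It also fails if it takes over 102 s, if anything falls off the work surface, if the arm or the gripper's body presses on something with over 40 N, if the wrist force passes 120 N, or if a joint passes its speed limit or range.

## Robot

A 7-joint arm with a two-finger parallel gripper is mounted at the origin on a cart in front of the work surface, level with it; the furniture and walls round the work are solid. World frame = base frame: x ahead of the robot, y to its left, z up, the work surface at z = 0. Lengths are in m, angles in rad, forces in N, time in s.
With the tool pointing down it reaches from about 0.425 to 0.925 m from the base axis. Payload 6.8 kg.
Tool frame: the origin (TCP) lies midway between the tips of the shut fingers; the grasp point (between the pads) lies 19 mm behind it; z points along the fingers, y is the line along which they close (so a half turn about z gives the same grasp; the last joint's range is limited). The gripper opens to 85 mm and grips with 20 to 120 N. Pads are 22 mm wide; open, the fingers measure 114 mm over their backs; the gripper's body (76 mm by 85 mm) begins 54 mm behind the grasp point. The pads swing forward as they close: fully open they stand 13 mm farther back than shut.
Start: joints at [-1.365, 0.477, 0.022, 1.555, -0.011, 1.109, -0.083], TCP at [0.208, 0.642, 0.231] pointing down, gripper open.
Joint ranges: [-2.96, 2.96], [-0.34, 2.1], [-1.41, 1.46], [0.24, 2.44], [-1.37, 4.51], [0.17, 1.92], [-2.96, 2.96]. Speed limits (rad/s): [2.39, 2.39, 3.14, 3.14, 3.14, 3.14, 3.14].

## Interface

Orientations are given as a rotation vector (axis times angle).
In Python, from bench import get_obs, grab_frame, camera_params, r gives the robot as it stands.
- The arm moves only by the shell command python3 -m jog 'ROWS' [FORCE]. ROWS is JSON, a list of rows, each an object of numbers: "rx", "ry", "rz": the turn, a rotation vector about the world's x, y, z scaled (see below); "x", "y", "z": the shift along the world's x, y, z scaled (see below); "jaw": the opening, from -1 (shut) to 1 (fully open). In form: [{"rx": .., "ry": .., "rz": .., "x": .., "y": .., "z": .., "jaw": ..}, ...]. A call has 1 to 8 rows; each row shifts and turns the commanded pose from where the row before left it; what a row does not reach is not made up. The controller multiplies each number of a shift by 60 mm and each number of a turn by 10 degrees. A row lasts 1/8 s, in which the tool goes at most 62.5 mm and 10.7 degrees, less where a joint would pass 70% of its speed; a pose out of reach is approached as far as the arm can. A call with a number of a shift or a turn outside -1 to 1 is refused whole. A call with a gripper value outside its range is refused whole. The fingers move at their own pace and stop on an object; FORCE is the grip in N (left out, the last holds). Time passes only in rows, so rows that do not move let the fingers close. It gives the time, the measured TCP pose, the force, the opening and the grip force at its end, in the units of the state.
- get_obs(): the state, without advancing time (a new reading comes with each control period).
- grab_frame(name): name is "side" or "top" or "wrist"; returns the picture (480x640x3 uint8, red, green, blue); there is no depth.
- camera_params(name): a dict with "fx", "fy", "cx", "cy" (pixels), "k1" (the pictures are not rectified: a ray, as slopes to the right and down, at radius r is drawn at 1 + k1 r^2 times it, then the intrinsics apply), "R" (3x3) and "t" (3): a world point X has camera coordinates R X + t. Camera axes: x right, y down, z forward; pixel columns grow to the right and rows downward; lengths in m; the calibration is good to about 2 mm. A picture is of the moment at which its call begins: read the wrist's pose just before it. camera_params takes no time and is no camera call; for the wrist camera it gives the pose at the moment of the call.
- r.hand_in(): hands the job in; it is judged then, once.
The state is a dict: "clock": time; "joints": joint angles; "qvel": joint speeds; "tau": joint torques, N m; "tcp_pos": TCP position; "orientation": TCP orientation; "contact_force": force on the tool from outside, world axes, zero at the start; "moment": the same for the moment, N m; "grip_width": finger opening in m; "gripper_force": force on a finger pad.
Only numpy, scipy, OpenCV 4.12 (cv2) and the standard library are available. Lean on these libraries where they do the work, as an engineer would, in place of code of your own. Each camera call takes 0.05 s, during which the arm holds its last target. There are 200 camera calls.

## Working session

There is one attempt and no reset: what is moved stays moved. The work goes in short steps, Python scripts to look and compute and a shell command to move; the robot and the scene stay as the last step left them, time stands still between calls to the robot, and variables do not carry over. Pictures are saved under pics/ and viewed, at most 14 in all, crops included, and the job is handed in when it is done.

```bash
mkdir -p pics; cat > h.py <<'E'
import numpy as np,cv2
from bench import get_obs,grab_frame,camera_params,r
def grab(n,f):
    p=camera_params(n); im=grab_frame(n); cv2.imwrite('pics/'+f+'.png',im[:,:,::-1]); np.save('pics/'+f+'.npy',{k:np.array(v) for k,v in p.items()},allow_pickle=True); return im
def load(f): return cv2.imread('pics/'+f+'.png'),np.load('pics/'+f+'.npy',allow_pickle=True).item()
def KD(p): return np.array([[p['fx'],0,p['cx']],[0,p['fy'],p['cy']],[0,0,1.]]),np.array([p['k1'],0,0,0.])
def ray(p,uv):
    K,D=KD(p); n=cv2.undistortPoints(np.array(uv,float).reshape(-1,1,2),K,D).reshape(-1,2)
    R=np.array(p['R']); c=-R.T@np.array(p['t']); d=np.c_[n,np.ones(len(n))]@R; return c,d
def onz(p,uv,z):
    c,d=ray(p,uv); return c+d*((z-c[2])/d[:,2])[:,None]
def proj(p,X):
    K,D=KD(p); return cv2.projectPoints(np.array(X,float).reshape(-1,1,3),cv2.Rodrigues(np.array(p['R']))[0],np.array(p['t']),K,D)[0].reshape(-1,2)
def tri(p1,a,p2,b):
    c1,d1=ray(p1,[a]);c2,d2=ray(p2,[b]); A=np.c_[d1[0],-d2[0]]; s=np.linalg.lstsq(A,c2-c1,rcond=None)[0]
    x,y=c1+s[0]*d1[0],c2+s[1]*d2[0]; return (x+y)/2,np.linalg.norm(x-y)
E
python3 - <<'E'
from h import *
grab('top','top0');grab('side','side0')
o=get_obs();print(o['tcp_pos'],o['orientation'],o['grip_width'])
for n in('top','side','wrist'):
    p=camera_params(n);print(n,p['fx'],p['k1'],-np.array(p['R']).T@np.array(p['t']))
E
```

```text
[0.20817128 0.64155224 0.23041583] [-4.90792834e-01 -3.10283363e+00  2.56968748e-03] 0.08531764886542358
top 496.16124951614086 -0.01920665135817765 [0.48392573 0.0498991  1.21953015]
side 502.4133653996337 -0.0638290490576317 [ 0.30649402 -0.73533716  0.53364512]
wrist 428.9438544958292 -0.046812600557615706 [0.14118832 0.66301046 0.3724893 ]
```

View pics/top0.png

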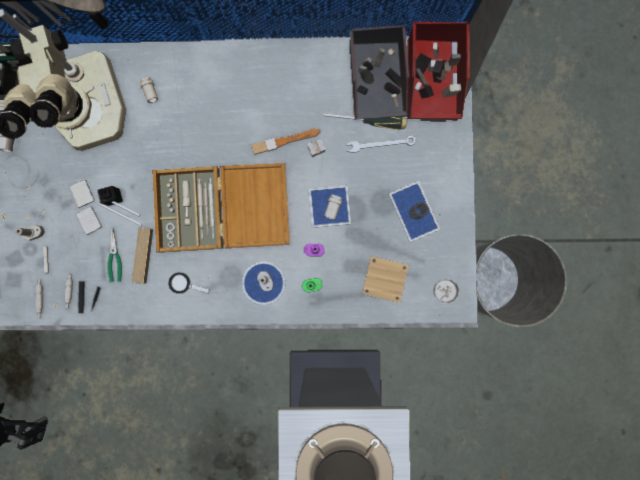

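View pics/side0.png

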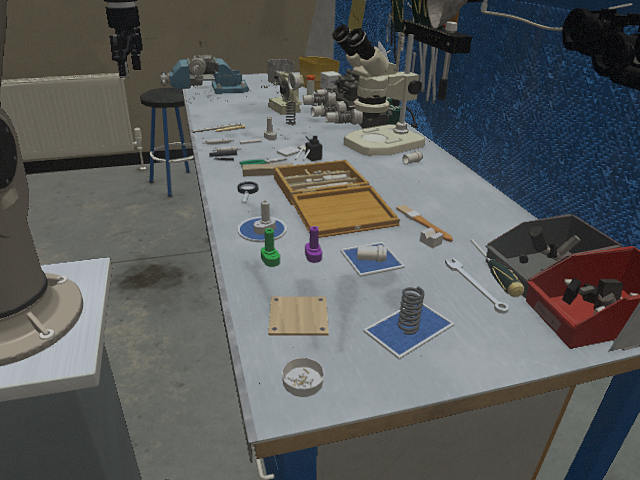

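The top view shows the holder on the round tray (265,282), the sleeve on the square tray (333,206) and the spring on the oblong tray (415,210). The board is at (386,279), the dish at (445,290) and the loupe at (185,284).

Look-alikes in the top view:
- **Holders:** green (312,285), purple (314,250) and a steel one far left at (30,232).
- **Sleeve:** a far one at (149,90).

The task says the parts stand on the lined trays, so those on the blue trays are the ones meant. Order: holder→board, spring→round, sleeve→oblong, holder→square.

```bash
python3 - <<'E'
from h import *
for f,box in(('top0',(150,310,225,460)),('side0',(200,365,230,460))):
    im,p=load(f);hsv=cv2.cvtColor(im,cv2.COLOR_BGR2HSV)
    m=cv2.inRange(hsv,(100,110,50),(125,255,255)); k=np.zeros_like(m);k[box[0]:box[1],box[2]:box[3]]=1;m*=k
    for c in cv2.findContours(m,cv2.RETR_EXTERNAL,cv2.CHAIN_APPROX_NONE)[0]:
        if cv2.contourArea(c)<150: continue
        w=onz(p,c.reshape(-1,2),.004); h=cv2.convexHull((w[:,:2]*1000).astype(np.float32))
        print(f,c.reshape(-1,2).mean(0).round(),'blue rect mm',[np.round(q,1) for q in cv2.minAreaRect(h)],'circ',np.round(cv2.minEnclosingCircle(h)[0],1))
    mb=cv2.inRange(hsv,(8,50,90),(25,200,255))*k
    for c in cv2.findContours(mb,cv2.RETR_EXTERNAL,cv2.CHAIN_APPROX_NONE)[0]:
        if cv2.contourArea(c)<600: continue
        w=onz(p,c.reshape(-1,2),.006);h=cv2.convexHull((w[:,:2]*1000).astype(np.float32))
        print(f,c.reshape(-1,2).mean(0).round(),'wood',[np.round(q,1) for q in cv2.minAreaRect(h)])
t=cv2.imread('pics/top0.png')[165:310,230:470];s=cv2.imread('pics/side0.png')[190:400,225:460]
t=cv2.resize(t,(400,242),interpolation=2);t=cv2.resize(cv2.imread('pics/top0.png')[170:310,235:465],(395,240),interpolation=2)
s=cv2.resize(s,(395,353),interpolation=2)
a=cv2.resize(cv2.imread('pics/top0.png')[170:310,235:465],(790,481),interpolation=2)
cv2.imwrite('pics/c0.png',a)
E
```

```text
top0 [263. 283.] blue rect mm [array([456.9, 192.6]), array([90.3, 88.2]), np.float64(44.7)] circ [457.3 192.9]
top0 [329. 206.] blue rect mm [array([644.5,  29. ]), array([82.1, 81.7]), np.float64(4.7)] circ [645.4  28.4]
top0 [414. 211.] blue rect mm [array([ 629.8, -178.7]), array([117.2,  67.1]), np.float64(22.8)] circ [ 630.5 -178.5]
top0 [385. 279.] wood [array([ 463.8, -105.1]), array([93.7, 93.7]), np.float64(76.1)]
top0 [256. 205.] wood [array([648.3, 210.4]), array([204.1, 158.6]), np.float64(2.0)]
side0 [409. 329.] blue rect mm [array([ 630. , -178.8]), array([119. ,  69.9]), np.float64(22.8)] circ [ 629.7 -178.3]
side0 [371. 261.] blue rect mm [array([644.3,  28.8]), array([82.8, 81.3]), np.float64(4.8)] circ [643.7  27.1]
side0 [253. 230.] blue rect mm [array([433.9, 191.5]), array([88.1, 46.5]), np.float64(88.4)] circ [448.6 191.1]
side0 [298. 316.] wood [array([ 462.8, -109.6]), array([95.1, 93.9]), np.float64(76.1)]
side0 [347. 213.] wood [array([655. , 228.8]), array([214.7, 158. ]), np.float64(1.4)]
```

View pics/c0.png

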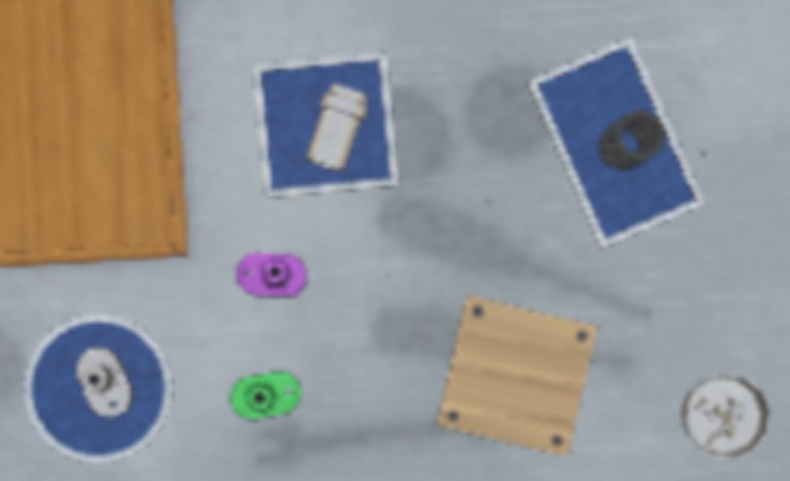

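The enlarged crop confirms steel holder (97,379) on the round tray, sleeve (337,128) on the square one, and spring (632,140) on the oblong one. Green and purple stand between. The tray centres from both views agree to within 2 mm.

```bash
python3 - <<'E'
from h import *
p=camera_params('wrist');print(np.round(p['R'],3),p['cx'],p['cy'])
print('centre hits bench',onz(p,[(320,240)],0).round(3), get_obs()['tcp_pos'])
T,pt=load('top0');S,ps=load('side0')
# rough tops: holder post, spring ring
for n,a,b in(('holder top',(263.2,280.3),(265,202)),('spring top',(419,209),(413,290)),):
    print(n,tri(pt,a,ps,b))
print(onz(pt,[(312,285),(314,250)],.03).round(3), onz(pt,[(333,206)],.037))
E
```

```text
[[ 0.308  0.951 -0.002]
 [ 0.914 -0.295  0.279]
 [ 0.264 -0.087 -0.96 ]] 321.3383296665914 239.15333029905682
centre hits bench [[0.244 0.628 0.   ]] [0.20817128 0.64155224 0.23041583]
holder top (array([0.46426185, 0.18501957, 0.0685122 ]), np.float64(0.0006560273371792027))
spring top (array([ 0.62661923, -0.17742722,  0.0758805 ]), np.float64(0.002483492924891713))
[[0.451 0.073 0.03 ]
 [0.535 0.067 0.03 ]] [[0.63959402 0.02065266 0.037     ]]
```

Triangulated tops: the holder's is at z = 68 mm (70 expected) and the spring's at 76 mm (79 expected). Both agree to within the 2-3 mm expected.

```bash
python3 -m jog '[{"x":0.5,"y":-0.9,"jaw":1},{"x":0.5,"y":-0.9,"jaw":1},{"x":0.5,"y":-0.9,"jaw":1},{"x":0.5,"y":-0.9,"jaw":1},{"x":0.5,"y":-0.9,"jaw":1},{"x":0.5,"y":-0.9,"jaw":1},{"x":0.5,"y":-0.9,"jaw":1},{"x":0.1,"y":-0.4,"jaw":1}]' 60
python3 - <<'E'
from h import *
import time
grab('wrist','w1');o=get_obs();print(o['tcp_pos'],o['orientation'],o['qvel'].round(3) if hasattr(o['qvel'],'round') else o['qvel'])
E
```

```text
[0.20824609 0.64160554 0.23054453] [-4.90941038e-01 -3.10288579e+00  2.21686931e-03] [-0.    -0.002  0.    -0.003 -0.001 -0.001  0.   ]validation failed for argument at $[0]...
```

View pics/w1.png

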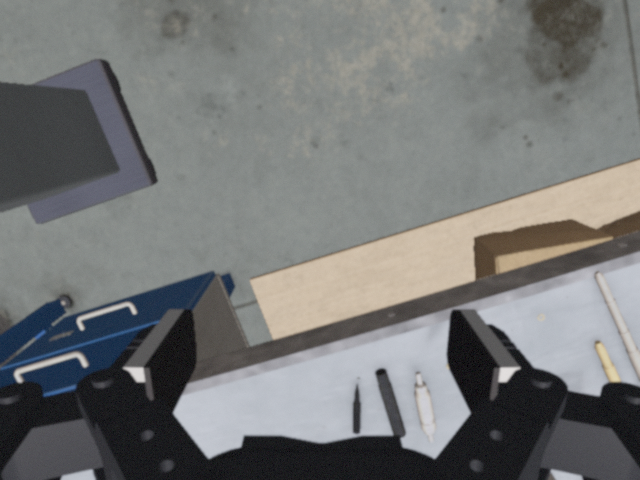

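The picture shows the bench edge and floor at the start pose, so the call was refused and the arm hasn't moved. The rows probably need all their keys.

```bash
python3 -m jog '[{"rx":0,"ry":0,"rz":0,"x":0.5,"y":-0.9,"z":0,"jaw":1},{"rx":0,"ry":0,"rz":0,"x":0.5,"y":-0.9,"z":0,"jaw":1},{"rx":0,"ry":0,"rz":0,"x":0.5,"y":-0.9,"z":0,"jaw":1},{"rx":0,"ry":0,"rz":0,"x":0.5,"y":-0.9,"z":0,"jaw":1},{"rx":0,"ry":0,"rz":0,"x":0.5,"y":-0.9,"z":0,"jaw":1},{"rx":0,"ry":0,"rz":0,"x":0.5,"y":-0.9,"z":0,"jaw":1},{"rx":0,"ry":0,"rz":0,"x":0.5,"y":-0.9,"z":0,"jaw":1},{"rx":0,"ry":0,"rz":0,"x":0.5,"y":-0.9,"z":0,"jaw":1}]' 60
python3 -m jog '[{"rx":0,"ry":0,"rz":0,"x":0,"y":0,"z":0,"jaw":1},{"rx":0,"ry":0,"rz":0,"x":0,"y":0,"z":0,"jaw":1}]'
python3 - <<'E'
from h import *
grab('wrist','w2')
E
```

```text
clock: 1.15
tcp_pos: [0.449, 0.2082, 0.2314]
orientation: [0.491, 3.103, 0.001]
contact_force: [0.6, 1.0, 0.1]
grip_width: 0.0852
gripper_force: 0.0
clock: 1.4
tcp_pos: [0.448, 0.2104, 0.2312]
orientation: [-0.491, -3.102, -0.0]
contact_force: [-0.2, 0.6, -0.2]
grip_width: 0.0855
gripper_force: 0.0
```

View pics/w2.png

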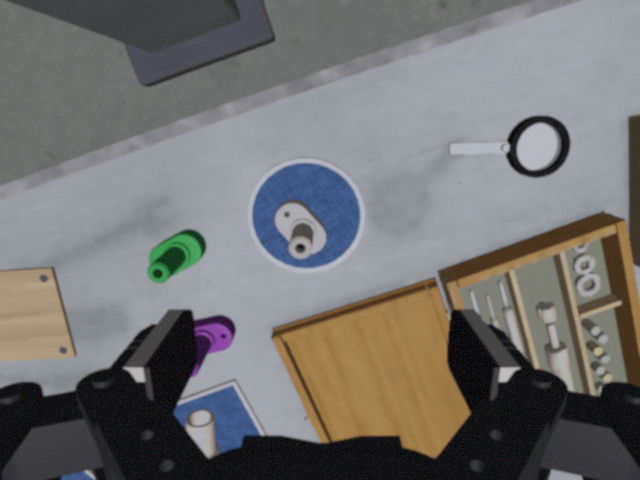

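The wrist view shows the round tray centred about (306,215), with the post's top at (301,247) and the foot from (275,203) to (326,255). Green is at (175,255), purple at (210,345) and the loupe at (510,148).

```bash
python3 - <<'E'
from h import *
im,p=load('w2');T,pt=load('top0');S,ps=load('side0')
hsv=cv2.cvtColor(im,cv2.COLOR_BGR2HSV)
m=cv2.inRange(hsv,(100,110,40),(125,255,255));m[:150]=0;m[290:]=0;m[:,:240]=0;m[:,380:]=0
c=max(cv2.findContours(m,0,1)[0],key=cv2.contourArea)
w=onz(p,c.reshape(-1,2),.005)[:,:2]*1e3
print('tray wrist',cv2.fitEllipse(cv2.convexHull(w.astype(np.float32))))
k=np.zeros_like(m);cv2.fillConvexPoly(k,cv2.convexHull(c),255)
f=cv2.morphologyEx(k&~m,cv2.MORPH_OPEN,np.ones((5,5)))
c=max(cv2.findContours(f,0,1)[0],key=cv2.contourArea)
w=onz(p,c.reshape(-1,2),.022)[:,:2]*1e3
r_=cv2.minAreaRect(w.astype(np.float32));print('foot+post rect',r_)
print('post dark hole',onz(p,[(301,247)],.07).round(4),'triang w/ top',tri(p,(301,247),pt,(263.2,280.3)),'side',tri(p,(301,247),ps,(265,202)))
print('foot hole end',onz(p,[(287,214)],.022))
E
```

```text
tray wrist ((458.6108703613281, 192.10609436035156), (92.42623901367188, 92.63225555419922), 141.5767364501953)
foot+post rect ((462.78656005859375, 186.45211791992188), (53.21752166748047, 38.29082107543945), 8.010782241821289)
post dark hole [[0.4656 0.1884 0.07  ]] triang w/ top (array([0.46514563, 0.18665947, 0.06718323]), np.float64(0.003745596073248815)) side (array([0.46575692, 0.18807394, 0.06709476]), np.float64(0.001319870023014991))
foot hole end [[0.44796142 0.17971024 0.022     ]]
```

```bash
python3 -m jog '[{"rx":0,"ry":0,"rz":0,"x":0.29,"y":-0.37,"z":-0.5,"jaw":1},{"rx":0,"ry":0,"rz":0,"x":0,"y":0,"z":-0.9,"jaw":1},{"rx":0,"ry":0,"rz":0,"x":0,"y":0,"z":-0.9,"jaw":1},{"rx":0,"ry":0,"rz":0,"x":0,"y":0,"z":-0.6,"jaw":1},{"rx":0,"ry":0,"rz":0,"x":0,"y":0,"z":-0.38,"jaw":1},{"rx":0,"ry":0,"rz":0,"x":0,"y":0,"z":0,"jaw":1},{"rx":0,"ry":0,"rz":0,"x":0,"y":0,"z":0,"jaw":1}]'
```

```text
clock: 2.33
tcp_pos: [0.4659, 0.1891, 0.0352]
orientation: [0.488, 3.103, 0.001]
contact_force: [0.4, -1.1, 0.2]
grip_width: 0.0856
gripper_force: 0.0
```

```bash
python3 -m jog '[{"rx":0,"ry":0,"rz":0,"x":0,"y":0,"z":0,"jaw":-1},{"rx":0,"ry":0,"rz":0,"x":0,"y":0,"z":0,"jaw":-1},{"rx":0,"ry":0,"rz":0,"x":0,"y":0,"z":0,"jaw":-1},{"rx":0,"ry":0,"rz":0,"x":0,"y":0,"z":0,"jaw":-1},{"rx":0,"ry":0,"rz":0,"x":0,"y":0,"z":0,"jaw":-1},{"rx":0,"ry":0,"rz":0,"x":0,"y":0,"z":0,"jaw":-1}]' 60
```

```text
clock: 3.08
tcp_pos: [0.4659, 0.1879, 0.035]
orientation: [0.491, 3.103, 0.001]
contact_force: [-1.9, -0.2, 5.1]
grip_width: 0.0216
gripper_force: 58.4
```

```bash
python3 -m jog '[{"rx":0,"ry":0,"rz":0,"x":0,"y":0,"z":0.6,"jaw":-1},{"rx":0,"ry":0,"rz":0,"x":0,"y":0,"z":1,"jaw":-1},{"rx":0,"ry":0,"rz":0,"x":0,"y":-0.6,"z":0.6,"jaw":-1},{"rx":0,"ry":0,"rz":0,"x":0,"y":-1,"z":0,"jaw":-1},{"rx":0,"ry":0,"rz":0,"x":0,"y":-1,"z":0,"jaw":-1},{"rx":0,"ry":0,"rz":0,"x":0,"y":-1,"z":0,"jaw":-1},{"rx":0,"ry":0,"rz":0,"x":0,"y":-0.9,"z":0,"jaw":-1},{"rx":0,"ry":0,"rz":0,"x":0,"y":-0.39,"z":0,"jaw":-1}]'
python3 -m jog '[{"rx":0,"ry":0,"rz":0,"x":0,"y":0,"z":-0.5,"jaw":-1},{"rx":0,"ry":0,"rz":0,"x":0,"y":0,"z":0,"jaw":-1}]'
python3 - <<'E'
from h import *
grab('wrist','w3')
E
```

```text
clock: 4.08
tcp_pos: [0.4646, -0.1091, 0.1664]
orientation: [-0.498, -3.101, 0.001]
contact_force: [0.4, 0.4, -3.5]
grip_width: 0.0216
gripper_force: 59.3
clock: 4.32
tcp_pos: [0.4636, -0.1056, 0.1349]
orientation: [-0.492, -3.098, 0.001]
contact_force: [0.5, 0.6, -2.8]
grip_width: 0.0214
gripper_force: 59.3
```

View pics/w3.png

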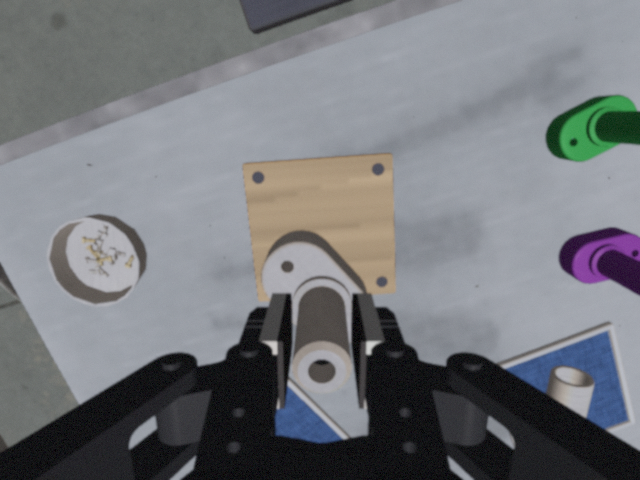

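The wrist view shows the holder held with its foot around (310,280), above the board. The board's corners are at (245,163), (392,154) and (395,290), and the dish at (97,260) is well clear.

```bash
python3 - <<'E'
from h import *
im,p=load('w3');T,pt=load('top0');S,ps=load('side0')
print(onz(p,[(245,163),(392,154),(395,290),(318.5,226.5)],.006).round(4))
# nail (378,169)&(258,177) in wrist vs top crop nails (452,415),(557,440)
s=230/790
for a,b in(((378,169),(452,415)),((258,177),(557,440)),((382,282),(477,312))): print(tri(p,a,pt,(235+b[0]*s,170+b[1]*s)))
E
```

```text
[[ 0.4085 -0.1388  0.006 ]
 [ 0.4316 -0.0495  0.006 ]
 [ 0.5203 -0.0719  0.006 ]
 [ 0.4618 -0.1076  0.006 ]]
(array([ 0.4362104 , -0.0600784 ,  0.01166151]), np.float64(0.0023093558064097254))
(array([ 0.41788266, -0.13109871,  0.02281164]), np.float64(0.00029171081156024976))
(array([ 0.5081035 , -0.07823701,  0.01446899]), np.float64(0.0013935428916189423))
```

Hand-read nails give an uncertain height of 12-23 mm, because the rays are nearly parallel. So I'll descend to just above the board and feel for contact.

```bash
python3 -m jog '[{"rx":0,"ry":0,"rz":0,"x":0,"y":0,"z":-0.6,"jaw":-1},{"rx":0,"ry":0,"rz":0,"x":0,"y":0,"z":-0.6,"jaw":-1},{"rx":0,"ry":0,"rz":0,"x":0,"y":0,"z":-0.26,"jaw":-1},{"rx":0,"ry":0,"rz":0,"x":0,"y":0,"z":-0.1,"jaw":-1},{"rx":0,"ry":0,"rz":0,"x":0,"y":0,"z":0,"jaw":-1},{"rx":0,"ry":0,"rz":0,"x":0,"y":0,"z":0,"jaw":-1}]'
python3 -m jog '[{"rx":0,"ry":0,"rz":0,"x":0,"y":0,"z":-0.03,"jaw":-1},{"rx":0,"ry":0,"rz":0,"x":0,"y":0,"z":0,"jaw":-1}]'
```

```text
clock: 5.12
tcp_pos: [0.4666, -0.1056, 0.0439]
orientation: [0.491, 3.101, 0.0]
contact_force: [-0.1, 0.5, -2.1]
grip_width: 0.0215
gripper_force: 59.3
clock: 5.38
tcp_pos: [0.4659, -0.1055, 0.0414]
orientation: [0.491, 3.103, 0.0]
contact_force: [0.4, 0.4, -1.8]
grip_width: 0.0215
gripper_force: 59.3
```

```bash
python3 -m jog '[{"rx":0,"ry":0,"rz":0,"x":0,"y":0,"z":-0.04,"jaw":-1},{"rx":0,"ry":0,"rz":0,"x":0,"y":0,"z":0,"jaw":-1},{"rx":0,"ry":0,"rz":0,"x":0,"y":0,"z":0,"jaw":-1}]'
python3 -m jog '[{"rx":0,"ry":0,"rz":0,"x":0,"y":0,"z":-0.03,"jaw":-1},{"rx":0,"ry":0,"rz":0,"x":0,"y":0,"z":0,"jaw":-1},{"rx":0,"ry":0,"rz":0,"x":0,"y":0,"z":0,"jaw":-1}]'
```

```text
clock: 5.75
tcp_pos: [0.4657, -0.1055, 0.0386]
orientation: [-0.491, -3.103, -0.0]
contact_force: [1.2, -0.1, -1.4]
grip_width: 0.0214
gripper_force: 59.3
clock: 6.12
tcp_pos: [0.4659, -0.1056, 0.037]
orientation: [0.491, 3.103, 0.0]
contact_force: [-0.7, -0.1, 1.6]
grip_width: 0.0217
gripper_force: 59.9
```

Contact starts at TCP z = 0.037, so the board's top is 6 mm up as expected. Now release and rise.

```bash
python3 -m jog '[{"rx":0,"ry":0,"rz":0,"x":0,"y":0,"z":0,"jaw":1},{"rx":0,"ry":0,"rz":0,"x":0,"y":0,"z":0,"jaw":1},{"rx":0,"ry":0,"rz":0,"x":0,"y":0,"z":0,"jaw":1},{"rx":0,"ry":0,"rz":0,"x":0,"y":0,"z":0,"jaw":1},{"rx":0,"ry":0,"rz":0,"x":0,"y":0,"z":0.9,"jaw":1},{"rx":0,"ry":0,"rz":0,"x":0,"y":0,"z":1,"jaw":1},{"rx":0,"ry":0,"rz":0,"x":0.5,"y":-0.6,"z":0.6,"jaw":1},{"rx":0,"ry":0,"rz":0,"x":0.8,"y":-0.6,"z":0,"jaw":1}]'
python3 -m jog '[{"rx":0,"ry":0,"rz":0,"x":0.8,"y":-0.2,"z":0,"jaw":1},{"rx":0,"ry":0,"rz":0,"x":0.4,"y":0,"z":0,"jaw":1},{"rx":0,"ry":0,"rz":0,"x":0,"y":0,"z":0,"jaw":1},{"rx":0,"ry":0,"rz":0,"x":0,"y":0,"z":0,"jaw":1}]'
python3 - <<'E'
from h import *
grab('wrist','w4')
E
```

```text
clock: 7.12
tcp_pos: [0.5461, -0.1784, 0.191]
orientation: [0.488, 3.097, 0.002]
contact_force: [1.3, 0.5, -0.0]
grip_width: 0.0856
gripper_force: 0.0
clock: 7.62
tcp_pos: [0.6145, -0.1896, 0.1865]
orientation: [-0.491, -3.101, 0.0]
contact_force: [0.0, 0.1, 0.3]
grip_width: 0.0853
gripper_force: 0.0
```

View pics/w4.png

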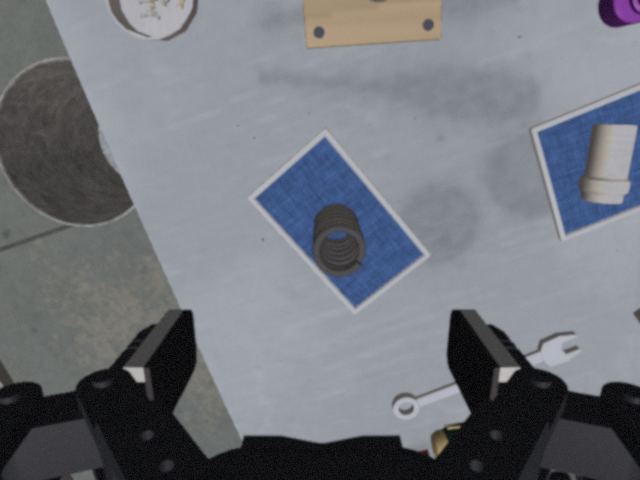

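The spring's top ring is centred at about (339,246). The oblong tray's outer corners are (325,131), (250,199), (355,311) and (429,254). The sleeve is at (608,163), its collar end down-image, and the holder has been left standing on the board.

```bash
python3 - <<'E'
from h import *
im,p=load('w4');T,pt=load('top0');S,ps=load('side0')
g=cv2.cvtColor(im,cv2.COLOR_BGR2HSV)
def comp(m,box):
    k=np.zeros_like(m);k[box[0]:box[1],box[2]:box[3]]=255
    return max(cv2.findContours(m&k,0,1)[0],key=cv2.contourArea)
c=comp(cv2.morphologyEx(cv2.inRange(g,(0,0,0),(180,110,115)),3,np.ones((5,5))),(195,290,300,375))
print('spring px',cv2.boundingRect(c))
x,y,w,h=cv2.boundingRect(c)
# top ring: circle of width w touching the lower edge
u=(x+w/2,y+h-w/2);print('ring px',u,'at .079',onz(p,[u],.079),'width mm',np.linalg.norm(np.diff(onz(p,[(x,u[1]),(x+w,u[1])],.079),axis=0))*1e3)
ts=cv2.cvtColor(S,cv2.COLOR_BGR2HSV)
cs=comp(cv2.morphologyEx(cv2.inRange(ts,(0,0,0),(180,110,110)),3,np.ones((5,5))),(280,340,392,432))
xs,ys,ws,hs=cv2.boundingRect(cs);print('side bbox',xs,ys,ws,hs)
print('tri',tri(p,u,ps,(xs+ws/2,ys+5)))
b=onz(p,[(325,131),(250,199),(355,311),(429,254)],.006);print('tray c',b.mean(0).round(4),np.linalg.norm(np.diff(b,axis=0),axis=1).round(3))
print('tray z tri',[tri(p,a,ps,q)[0][2].round(4) for a,q in (((325,131),(400,356)),((429,254),(399,306)))][:1])
E
```

```text
spring px (312, 204, 54, 74)
ring px (339.0, 251.0) at .079 [[ 0.62659233 -0.18273113  0.079     ]] width mm 32.99140848144653
side bbox 398 287 29 48
tri (array([ 0.62614525, -0.18251002,  0.07627163]), np.float64(0.0025965628287516525))
tray c [ 0.6312 -0.1795  0.006 ] [0.076 0.125 0.076]
tray z tri [np.float64(-0.0413)]
```

```bash
python3 -m jog '[{"rx":0,"ry":0,"rz":0,"x":0.2,"y":0.12,"z":-0.4,"jaw":1},{"rx":0,"ry":0,"rz":0,"x":0,"y":0,"z":-0.7,"jaw":1},{"rx":0,"ry":0,"rz":0,"x":0,"y":0,"z":-0.7,"jaw":1},{"rx":0,"ry":0,"rz":0,"x":0,"y":0,"z":-0.5,"jaw":1},{"rx":0,"ry":0,"rz":0,"x":0,"y":0,"z":-0.22,"jaw":1},{"rx":0,"ry":0,"rz":0,"x":0,"y":0,"z":0,"jaw":1},{"rx":0,"ry":0,"rz":0,"x":0,"y":0,"z":0,"jaw":1},{"rx":0,"ry":0,"rz":0,"x":0,"y":0,"z":0,"jaw":1}]'
python3 -m jog '[{"rx":0,"ry":0,"rz":0,"x":0,"y":0,"z":0,"jaw":-1},{"rx":0,"ry":0,"rz":0,"x":0,"y":0,"z":0,"jaw":-1},{"rx":0,"ry":0,"rz":0,"x":0,"y":0,"z":0,"jaw":-1},{"rx":0,"ry":0,"rz":0,"x":0,"y":0,"z":0,"jaw":-1},{"rx":0,"ry":0,"rz":0,"x":0,"y":0,"z":0,"jaw":-1},{"rx":0,"ry":0,"rz":0,"x":0,"y":0,"z":0,"jaw":-1}]' 50
```

```text
clock: 8.68
tcp_pos: [0.6286, -0.1826, 0.0371]
orientation: [0.491, 3.101, 0.0]
contact_force: [0.3, 0.4, 1.3]
grip_width: 0.0854
gripper_force: 0.0
clock: 9.43
tcp_pos: [0.6279, -0.1825, 0.036]
orientation: [0.491, 3.103, -0.0]
contact_force: [-0.2, 0.5, 4.0]
grip_width: 0.0327
gripper_force: 49.6
```

```bash
python3 -m jog '[{"rx":0,"ry":0,"rz":0,"x":0,"y":0,"z":0.6,"jaw":-1},{"rx":0,"ry":0,"rz":0,"x":0,"y":0,"z":1,"jaw":-1},{"rx":0,"ry":0,"rz":0,"x":-0.2,"y":0.45,"z":0.5,"jaw":-1},{"rx":0,"ry":0,"rz":0,"x":-0.4,"y":0.88,"z":0,"jaw":-1},{"rx":0,"ry":0,"rz":0,"x":-0.4,"y":0.88,"z":0,"jaw":-1},{"rx":0,"ry":0,"rz":0,"x":-0.4,"y":0.88,"z":0,"jaw":-1},{"rx":0,"ry":0,"rz":0,"x":-0.4,"y":0.88,"z":0,"jaw":-1},{"rx":0,"ry":0,"rz":0,"x":-0.4,"y":0.88,"z":0,"jaw":-1}]'
python3 -m jog '[{"rx":0,"ry":0,"rz":0,"x":-0.4,"y":0.88,"z":0,"jaw":-1},{"rx":0,"ry":0,"rz":0,"x":-0.23,"y":0.52,"z":0,"jaw":-1},{"rx":0,"ry":0,"rz":0,"x":0,"y":0,"z":-0.4,"jaw":-1},{"rx":0,"ry":0,"rz":0,"x":0,"y":0,"z":-0.2,"jaw":-1},{"rx":0,"ry":0,"rz":0,"x":0,"y":0,"z":0,"jaw":-1},{"rx":0,"ry":0,"rz":0,"x":0,"y":0,"z":0,"jaw":-1}]'
python3 - <<'E'
from h import *
grab('wrist','w5')
E
```

```text
clock: 10.42
tcp_pos: [0.4943, 0.1103, 0.1614]
orientation: [-0.491, -3.103, 0.0]
contact_force: [1.5, 0.5, -2.4]
grip_width: 0.0329
gripper_force: 50.0
clock: 11.18
tcp_pos: [0.4585, 0.1921, 0.1261]
orientation: [0.493, 3.102, 0.0]
contact_force: [0.7, -1.1, -1.7]
grip_width: 0.0332
gripper_force: 50.0
```

View pics/w5.png

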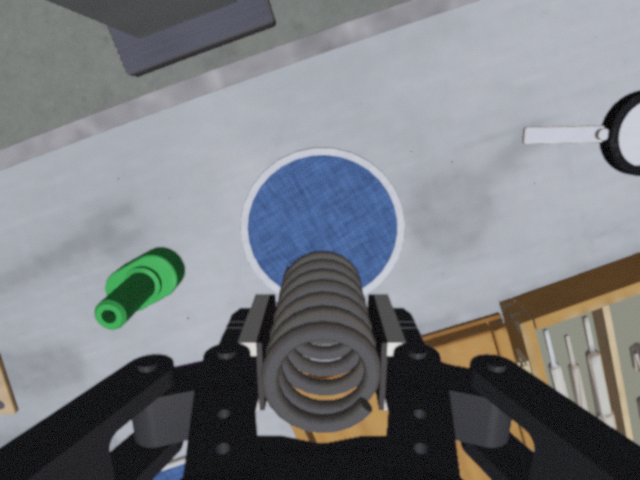

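The spring is held upright, with its top ring centred near (322,372). The tray below is centred near (323,225), and the green look-alike at (140,290) is clear.

```bash
python3 - <<'E'
from h import *
im,p=load('w5')
g=cv2.cvtColor(im,cv2.COLOR_BGR2HSV)
m=cv2.inRange(g,(100,110,40),(125,255,255));m[300:]=0
c=max(cv2.findContours(m,0,1)[0],key=cv2.contourArea).reshape(-1,2)
c=c[(c[:,1]<235)]
w=(onz(p,c,.006)[:,:2]*1e3)
A=np.c_[2*w,np.ones(len(w))];s=np.linalg.lstsq(A,(w**2).sum(1),rcond=None)[0];print('tray',s[:2],'r',np.sqrt(s[2]+s[0]**2+s[1]**2))
print('ring',onz(p,[(322,372)],.169),'bottom near edge (322,250)',onz(p,[(322,251)],.094))
E
```

```text
tray [458.36697746 192.15200035] r 46.170307545633094
ring [[0.45377756 0.19336977 0.169     ]] bottom near edge (322,250) [[0.4445577  0.19647624 0.094     ]]
```

The tray measures (458.4, 192.2) again. The spring is within about 2 mm of the TCP axis, so lower it and feel for the floor.

```bash
python3 -m jog '[{"rx":0,"ry":0,"rz":0,"x":0.01,"y":0,"z":-0.6,"jaw":-1},{"rx":0,"ry":0,"rz":0,"x":0,"y":0,"z":-0.5,"jaw":-1},{"rx":0,"ry":0,"rz":0,"x":0,"y":0,"z":-0.2,"jaw":-1},{"rx":0,"ry":0,"rz":0,"x":0,"y":0,"z":-0.1,"jaw":-1},{"rx":0,"ry":0,"rz":0,"x":0,"y":0,"z":0,"jaw":-1},{"rx":0,"ry":0,"rz":0,"x":0,"y":0,"z":0,"jaw":-1},{"rx":0,"ry":0,"rz":0,"x":0,"y":0,"z":0,"jaw":-1}]'
```

```text
clock: 12.1
tcp_pos: [0.459, 0.1929, 0.0424]
orientation: [0.491, 3.102, 0.001]
contact_force: [-0.5, -0.4, -1.3]
grip_width: 0.0334
gripper_force: 50.0
```

```bash
python3 -m jog '[{"rx":0,"ry":0,"rz":0,"x":0,"y":0,"z":-0.07,"jaw":-1},{"rx":0,"ry":0,"rz":0,"x":0,"y":0,"z":0,"jaw":-1},{"rx":0,"ry":0,"rz":0,"x":0,"y":0,"z":0,"jaw":-1}]'
python3 -m jog '[{"rx":0,"ry":0,"rz":0,"x":0,"y":0,"z":-0.03,"jaw":-1},{"rx":0,"ry":0,"rz":0,"x":0,"y":0,"z":0,"jaw":-1},{"rx":0,"ry":0,"rz":0,"x":0,"y":0,"z":0,"jaw":-1}]'
```

```text
clock: 12.48
tcp_pos: [0.4585, 0.1926, 0.0374]
orientation: [-0.491, -3.103, 0.0]
contact_force: [0.1, -1.6, -1.1]
grip_width: 0.0327
gripper_force: 50.0
clock: 12.85
tcp_pos: [0.4587, 0.1927, 0.0359]
orientation: [0.491, 3.103, 0.0]
contact_force: [-0.2, 0.2, 3.1]
grip_width: 0.0327
gripper_force: 50.5
```

```bash
python3 -m jog '[{"rx":0,"ry":0,"rz":0,"x":0,"y":0,"z":0,"jaw":1},{"rx":0,"ry":0,"rz":0,"x":0,"y":0,"z":0,"jaw":1},{"rx":0,"ry":0,"rz":0,"x":0,"y":0,"z":0,"jaw":1},{"rx":0,"ry":0,"rz":0,"x":0,"y":0,"z":0,"jaw":1},{"rx":0,"ry":0,"rz":0,"x":0,"y":0,"z":0.9,"jaw":1},{"rx":0,"ry":0,"rz":0,"x":0,"y":0,"z":1,"jaw":1},{"rx":0,"ry":0,"rz":0,"x":0.5,"y":-0.5,"z":0.5,"jaw":1},{"rx":0,"ry":0,"rz":0,"x":0.6,"y":-0.6,"z":0,"jaw":1}]'
python3 -m jog '[{"rx":0,"ry":0,"rz":0,"x":0.6,"y":-0.7,"z":0,"jaw":1},{"rx":0,"ry":0,"rz":0,"x":0.6,"y":-0.6,"z":0,"jaw":1},{"rx":0,"ry":0,"rz":0,"x":0.3,"y":-0.3,"z":0,"jaw":1},{"rx":0,"ry":0,"rz":0,"x":0,"y":0,"z":0,"jaw":1},{"rx":0,"ry":0,"rz":0,"x":0,"y":0,"z":0,"jaw":1}]'
python3 - <<'E'
from h import *
grab('wrist','w6');grab('top','top6');grab('side','side6')
im,p=load('w6')
cv2.imwrite('pics/c6.png',np.hstack([cv2.resize(im,(560,420)),cv2.resize(cv2.imread('pics/side6.png')[190:370,220:323],(240,420))]))
E
```

```text
clock: 13.85
tcp_pos: [0.5267, 0.1277, 0.1828]
orientation: [0.485, 3.099, 0.007]
contact_force: [0.3, 0.4, 0.0]
grip_width: 0.085
gripper_force: 0.0
clock: 14.48
tcp_pos: [0.6138, 0.0316, 0.1793]
orientation: [-0.489, -3.102, -0.001]
contact_force: [-0.8, 0.5, 0.2]
grip_width: 0.085
gripper_force: 0.0
```

View pics/c6.png

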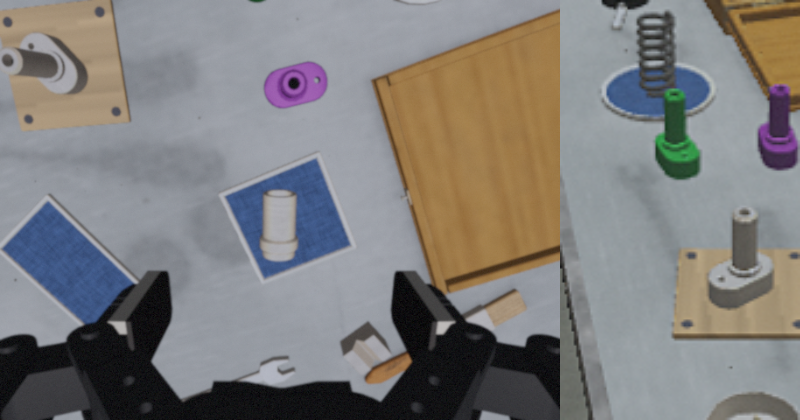

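The spring stands upright in the round tray and the holder upright on the board, with green and purple untouched. The sleeve's axis runs almost along the tool's x, centred near (320,257) in full-size pixels, with its collar at the lower end.

```bash
python3 - <<'E'
from h import *
im,p=load('w6');S,ps=load('side0')
g=cv2.cvtColor(im,cv2.COLOR_BGR2HSV)
m=cv2.inRange(g,(100,110,40),(125,255,255));k=np.zeros_like(m);k[170:330,245:410]=255;m&=k
c=max(cv2.findContours(m,0,1)[0],key=cv2.contourArea);hull=cv2.convexHull(c)
q=cv2.minAreaRect((onz(p,hull.reshape(-1,2),.005)[:,:2]*1e3).astype(np.float32));print('square',q)
k[:]=0;cv2.fillConvexPoly(k,hull,255)
f=cv2.morphologyEx(k&~m,2,np.ones((5,5)))
c=max(cv2.findContours(f,0,1)[0],key=cv2.contourArea).reshape(-1,2);print('px',cv2.boundingRect(c))
for z in(.0205,.03,.037):
    w=(onz(p,c,z)[:,:2]*1e3).astype(np.float32);print(z,cv2.minAreaRect(w))
# top edges centreline by rows
ys=range(c[:,1].min()+6,c[:,1].max()-6,6)
mid=[(np.flatnonzero(f[y]).mean(),y) for y in ys];print([(round(float(a)),y,int((f[y]>0).sum())) for (a,_),y in zip(mid,ys)])
w=onz(p,mid,.03);d=w[-1]-w[0];print('axis deg',np.degrees(np.arctan2(d[1],d[0])),'midline',w[0].round(4),w[-1].round(4))
# height of sleeve: collar top rim in side vs wrist
hs=cv2.cvtColor(S,cv2.COLOR_BGR2HSV);ms=cv2.inRange(hs,(0,0,110),(90,90,255));kk=np.zeros_like(ms);kk[236:270,350:395]=255
cs=max(cv2.findContours(ms&kk,0,1)[0],key=cv2.contourArea);b=cv2.boundingRect(cs);print('side bbox',b)
u=(c[:,0].min()+c[:,0].max())/2,(c[:,1].min()+c[:,1].max())/2
print('mid tri',tri(p,u,ps,(b[0]+b[2]/2,b[1]+b[3]/2)))
R=cv2.Rodrigues(np.array(get_obs()['orientation']))[0];print('tool y deg',np.degrees(np.arctan2(R[1,1],R[0,1])))
E
```

```text
square ((645.799560546875, 27.88509178161621), (83.49225616455078, 83.79169464111328), 5.00251579284668)
px (296, 216, 46, 84)
0.0205 ((643.1332397460938, 19.430580139160156), (33.8621940612793, 64.77179718017578), 72.12210845947266)
0.03 ((640.09423828125, 20.482128143310547), (32.793426513671875, 62.72748947143555), 72.12217712402344)
0.037 ((637.8548583984375, 21.256961822509766), (32.005882263183594, 61.22105407714844), 72.12223052978516)
[(320, 222, 40), (320, 228, 40), (320, 234, 40), (320, 240, 40), (318, 246, 40), (318, 252, 40), (318, 258, 40), (318, 264, 40), (318, 270, 43), (318, 276, 46), (318, 282, 45), (318, 288, 39)]
axis deg -19.21060114420775 midline [0.6146 0.0295 0.03  ] [0.6615 0.0132 0.03  ]
side bbox (353, 245, 34, 12)
mid tri (array([0.63882424, 0.02069705, 0.02487886]), np.float64(0.003976991645298464))
tool y deg 72.12848304897966
```

```bash
python3 - <<'E'
from h import *
im,p=load('w6')
for za,zb in((.006,.035),(.010,.033)):
    a,b=onz(p,[(319,216)],za)[0],onz(p,[(318,300)],zb)[0]
    print(a.round(4),b.round(4),'L',np.linalg.norm((b-a)[:2]),'mid',((a+b)/2)[:2].round(4))
T,pt=load('top0')
g=cv2.cvtColor(T,cv2.COLOR_BGR2HSV);m=cv2.inRange(g,(0,0,150),(90,80,255));k=np.zeros_like(m);k[192:222,320:345]=255
c=max(cv2.findContours(m&k,0,1)[0],key=cv2.contourArea);print('top0',cv2.minAreaRect((onz(pt,c.reshape(-1,2),.03)[:,:2]*1e3).astype(np.float32)))
E
```

```text
[0.6156 0.0287 0.006 ] [0.6685 0.011  0.035 ] L 0.055747761327836355 mid [0.642  0.0198]
[0.6147 0.029  0.01  ] [0.6693 0.0107 0.033 ] L 0.05756900799024826 mid [0.642  0.0198]
top0 ((635.3856811523438, 12.508565902709961), (8.933671951293945, 51.82846450805664), 73.52957153320312)
```

Length checks at 55.7 mm, with the middle at (642, 20). I'll grip 3 mm towards the plain end so the pads miss the collar.

```bash
python3 -m jog '[{"rx":0,"ry":0,"rz":0,"x":0.42,"y":-0.18,"z":-0.4,"jaw":1},{"rx":0,"ry":0,"rz":0,"x":0,"y":0,"z":-0.8,"jaw":1},{"rx":0,"ry":0,"rz":0,"x":0,"y":0,"z":-0.8,"jaw":1},{"rx":0,"ry":0,"rz":0,"x":0,"y":0,"z":-0.5,"jaw":1},{"rx":0,"ry":0,"rz":0,"x":0,"y":0,"z":-0.25,"jaw":1},{"rx":0,"ry":0,"rz":0,"x":0,"y":0,"z":0,"jaw":1},{"rx":0,"ry":0,"rz":0,"x":0,"y":0,"z":0,"jaw":1},{"rx":0,"ry":0,"rz":0,"x":0,"y":0,"z":0,"jaw":1}]'
```

```text
clock: 15.62
tcp_pos: [0.6408, 0.0199, 0.0162]
orientation: [0.491, 3.101, 0.001]
contact_force: [-0.2, -0.7, 0.5]
grip_width: 0.085
gripper_force: 0.0
```

```bash
python3 -m jog '[{"rx":0,"ry":0,"rz":0,"x":-0.02,"y":0.01,"z":-0.15,"jaw":1},{"rx":0,"ry":0,"rz":0,"x":0,"y":0,"z":0,"jaw":1},{"rx":0,"ry":0,"rz":0,"x":0,"y":0,"z":0,"jaw":-1},{"rx":0,"ry":0,"rz":0,"x":0,"y":0,"z":0,"jaw":-1},{"rx":0,"ry":0,"rz":0,"x":0,"y":0,"z":0,"jaw":-1},{"rx":0,"ry":0,"rz":0,"x":0,"y":0,"z":0,"jaw":-1},{"rx":0,"ry":0,"rz":0,"x":0,"y":0,"z":0,"jaw":-1},{"rx":0,"ry":0,"rz":0,"x":0,"y":0,"z":0,"jaw":-1}]' 50
```

```text
clock: 16.62
tcp_pos: [0.6389, 0.0205, 0.006]
orientation: [0.491, 3.102, 0.0]
contact_force: [-0.4, 0.1, 2.2]
grip_width: 0.0325
gripper_force: 50.9
```

```bash
python3 -m jog '[{"rx":0,"ry":0,"rz":0,"x":0,"y":0,"z":0.5,"jaw":-1},{"rx":0,"ry":0,"rz":0,"x":0,"y":0,"z":0.8,"jaw":-1},{"rx":0,"ry":0,"rz":0.8,"x":-0.05,"y":-0.7,"z":0.3,"jaw":-1},{"rx":0,"ry":0,"rz":0.8,"x":-0.05,"y":-0.8,"z":0,"jaw":-1},{"rx":0,"ry":0,"rz":0.8,"x":-0.05,"y":-0.8,"z":0,"jaw":-1},{"rx":0,"ry":0,"rz":0.8,"x":-0.04,"y":-0.7,"z":0,"jaw":-1},{"rx":0,"ry":0,"rz":0.5,"x":0,"y":-0.35,"z":0,"jaw":-1},{"rx":0,"ry":0,"rz":0.37,"x":0,"y":0,"z":0,"jaw":-1}]'
python3 -m jog '[{"rx":0,"ry":0,"rz":0,"x":0,"y":0,"z":0,"jaw":-1},{"rx":0,"ry":0,"rz":0,"x":0,"y":0,"z":0,"jaw":-1}]'
python3 - <<'E'
from h import *
grab('wrist','w7')
R=cv2.Rodrigues(np.array(get_obs()['orientation']))[0];print('axis deg',np.degrees(np.arctan2(-R[1,0],-R[0,0])))
E
```

```text
clock: 17.62
tcp_pos: [0.6257, -0.184, 0.101]
orientation: [0.615, -3.079, 0.002]
contact_force: [-0.2, 0.6, -1.2]
grip_width: 0.0322
gripper_force: 50.4
clock: 17.88
tcp_pos: [0.6269, -0.1799, 0.1012]
orientation: [0.618, -3.079, -0.001]
contact_force: [-0.3, -0.7, -1.6]
grip_width: 0.0323
gripper_force: 50.4
axis deg 22.7127141797362
```

View pics/w7.png

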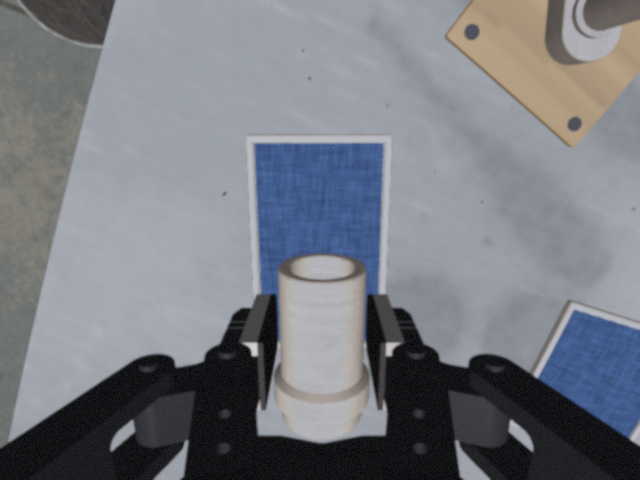

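The sleeve is held level and aligned with the tray, and the tray's near edge runs from (248,136) to (391,136).

```bash
python3 - <<'E'
from h import *
im,p=load('w7')
a=np.radians(22.75);u=np.array([np.cos(a),np.sin(a)]);v=np.array([-u[1],u[0]])
C=np.array([.6303,-.179])
e=onz(p,[(248,136),(391,136)],.006)[:,:2];print('edge',[( (x-C)@u*1e3,(x-C)@v*1e3) for x in e], 'tray c from edge',e.mean(0)+.065*u)
dz=.1012-.006
for px,z in(((322,257),.132),((322,305),.132-.025),((322,440),.132)): 
    x=onz(p,[px],z)[0,:2];print(px,z,(x-C)@u*1e3,(x-C)@v*1e3)
E
```

```text
edge [(np.float64(-63.597208999341156), np.float64(-39.6093668223447)), (np.float64(-63.58912026891617), np.float64(37.70450784410347))] tray c from edge [ 0.6319657  -0.17933429]
(322, 257) 0.132 -36.87057503749266 0.15108874663744787
(322, 305) 0.10700000000000001 -10.96412311805113 0.21393216006818613
(322, 440) 0.132 24.19833953981239 0.1804084670009625
```

```bash
python3 -m jog '[{"rx":0,"ry":0,"rz":0,"x":0.02,"y":0.01,"z":-0.6,"jaw":-1},{"rx":0,"ry":0,"rz":0,"x":0,"y":0,"z":-0.5,"jaw":-1},{"rx":0,"ry":0,"rz":0,"x":0,"y":0,"z":-0.3,"jaw":-1},{"rx":0,"ry":0,"rz":0,"x":0,"y":0,"z":-0.1,"jaw":-1},{"rx":0,"ry":0,"rz":0,"x":0,"y":0,"z":0,"jaw":-1},{"rx":0,"ry":0,"rz":0,"x":0,"y":0,"z":0,"jaw":-1},{"rx":0,"ry":0,"rz":0,"x":0,"y":0,"z":0,"jaw":-1}]'
```

```text
clock: 18.8
tcp_pos: [0.629, -0.1802, 0.0127]
orientation: [-0.618, 3.079, -0.001]
contact_force: [-0.3, -0.4, -1.1]
grip_width: 0.0324
gripper_force: 50.4
```

```bash
python3 -m jog '[{"rx":0,"ry":0,"rz":0,"x":0,"y":0,"z":-0.08,"jaw":-1},{"rx":0,"ry":0,"rz":0,"x":0,"y":0,"z":0,"jaw":-1},{"rx":0,"ry":0,"rz":0,"x":0,"y":0,"z":0,"jaw":-1}]'
python3 -m jog '[{"rx":0,"ry":0,"rz":0,"x":0,"y":0,"z":-0.02,"jaw":-1},{"rx":0,"ry":0,"rz":0,"x":0,"y":0,"z":0,"jaw":-1},{"rx":0,"ry":0,"rz":0,"x":0,"y":0,"z":0,"jaw":-1}]'
```

```text
clock: 19.18
tcp_pos: [0.6283, -0.1799, 0.0068]
orientation: [0.619, -3.08, -0.0]
contact_force: [-0.6, -0.9, -1.7]
grip_width: 0.032
gripper_force: 50.4
clock: 19.55
tcp_pos: [0.6285, -0.18, 0.006]
orientation: [-0.619, 3.08, -0.0]
contact_force: [-0.6, 0.4, 2.2]
grip_width: 0.0321
gripper_force: 50.8
```

```bash
python3 -m jog '[{"rx":0,"ry":0,"rz":0,"x":0,"y":0,"z":0,"jaw":1},{"rx":0,"ry":0,"rz":0,"x":0,"y":0,"z":0,"jaw":1},{"rx":0,"ry":0,"rz":0,"x":0,"y":0,"z":0,"jaw":1},{"rx":0,"ry":0,"rz":0,"x":0,"y":0,"z":0,"jaw":1},{"rx":0,"ry":0,"rz":0,"x":0,"y":0,"z":0.9,"jaw":1},{"rx":0,"ry":0,"rz":0,"x":0,"y":0,"z":1,"jaw":1},{"rx":0,"ry":0,"rz":0,"x":-0.3,"y":0.14,"z":0.8,"jaw":1},{"rx":0,"ry":0,"rz":0,"x":-0.8,"y":0.37,"z":0,"jaw":1}]'
python3 -m jog '[{"rx":0,"ry":0,"rz":0,"x":-0.8,"y":0.37,"z":0,"jaw":1},{"rx":0,"ry":0,"rz":0,"x":-0.6,"y":0.27,"z":0,"jaw":1},{"rx":0,"ry":0,"rz":0,"x":-0.21,"y":0.09,"z":0,"jaw":1},{"rx":0,"ry":0,"rz":0,"x":0,"y":0,"z":0,"jaw":1},{"rx":0,"ry":0,"rz":0,"x":0,"y":0,"z":0,"jaw":1}]'
python3 - <<'E'
from h import *
grab('wrist','w8')
E
```

```text
clock: 20.55
tcp_pos: [0.5661, -0.1506, 0.1722]
orientation: [-0.615, 3.071, -0.006]
contact_force: [0.1, -0.2, -0.6]
grip_width: 0.0852
gripper_force: 0.0
clock: 21.18
tcp_pos: [0.4673, -0.1061, 0.168]
orientation: [-0.618, 3.079, -0.001]
contact_force: [0.1, 0.1, 0.5]
grip_width: 0.0854
gripper_force: 0.0
```

View pics/w8.png

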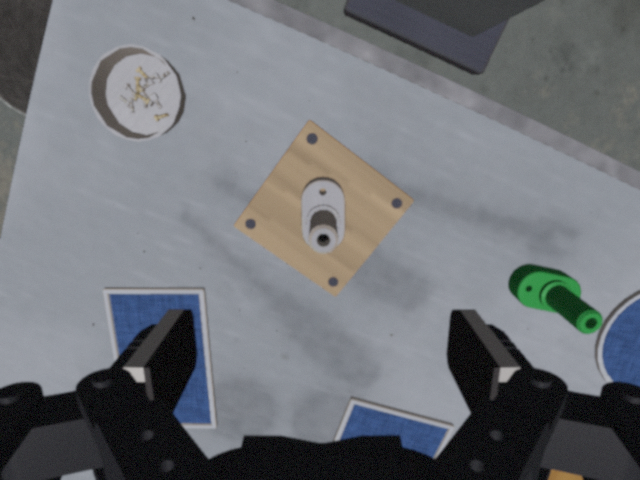

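The holder stands in the middle of the board with its post's top at (322,238). Its foot axis runs straight down the image, so its y axis is at about 22.7° in the world.

```bash
python3 - <<'E'
from h import *
im,p=load('w8');print(onz(p,[(322,238)],.072), onz(p,[(322,191)],.024),get_obs()['tcp_pos'])
E
python3 -m jog '[{"rx":0,"ry":0,"rz":0,"x":-0.02,"y":0.01,"z":-0.6,"jaw":1},{"rx":0,"ry":0,"rz":0,"x":0,"y":0,"z":-0.8,"jaw":1},{"rx":0,"ry":0,"rz":0,"x":0,"y":0,"z":-0.6,"jaw":1},{"rx":0,"ry":0,"rz":0,"x":0,"y":0,"z":-0.18,"jaw":1},{"rx":0,"ry":0,"rz":0,"x":0,"y":0,"z":0,"jaw":1},{"rx":0,"ry":0,"rz":0,"x":0,"y":0,"z":0,"jaw":1}]'
```

```text
[[ 0.46527871 -0.1072592   0.072     ]] [[ 0.44768021 -0.11463728  0.024     ]] [ 0.46724323 -0.106152    0.16788065]
clock: 21.98
tcp_pos: [0.4658, -0.1052, 0.038]
orientation: [-0.618, 3.078, -0.001]
contact_force: [0.7, 0.1, -0.1]
grip_width: 0.0856
gripper_force: 0.0
```

```bash
python3 -m jog '[{"rx":0,"ry":0,"rz":0,"x":0,"y":0,"z":0,"jaw":-1},{"rx":0,"ry":0,"rz":0,"x":0,"y":0,"z":0,"jaw":-1},{"rx":0,"ry":0,"rz":0,"x":0,"y":0,"z":0,"jaw":-1},{"rx":0,"ry":0,"rz":0,"x":0,"y":0,"z":0,"jaw":-1},{"rx":0,"ry":0,"rz":0,"x":0,"y":0,"z":0,"jaw":-1},{"rx":0,"ry":0,"rz":0,"x":0,"y":0,"z":0,"jaw":-1}]' 60
```

```text
clock: 22.72
tcp_pos: [0.4648, -0.105, 0.0372]
orientation: [-0.619, 3.08, -0.0]
contact_force: [-0.9, 0.4, 5.3]
grip_width: 0.0218
gripper_force: 58.4
```

```bash
python3 -m jog '[{"rx":0,"ry":0,"rz":0,"x":0,"y":0,"z":0.6,"jaw":-1},{"rx":0,"ry":0,"rz":0,"x":0,"y":0,"z":0.9,"jaw":-1},{"rx":0,"ry":0,"rz":-0.3,"x":0.4,"y":0.3,"z":0.2,"jaw":-1},{"rx":0,"ry":0,"rz":-0.5,"x":0.7,"y":0.5,"z":0,"jaw":-1},{"rx":0,"ry":0,"rz":-0.5,"x":0.7,"y":0.53,"z":0,"jaw":-1},{"rx":0,"ry":0,"rz":-0.48,"x":0.7,"y":0.5,"z":0,"jaw":-1},{"rx":0,"ry":0,"rz":0,"x":0.45,"y":0.3,"z":0,"jaw":-1},{"rx":0,"ry":0,"rz":0,"x":0.1,"y":0.1,"z":0,"jaw":-1}]'
python3 -m jog '[{"rx":0,"ry":0,"rz":0,"x":0,"y":0,"z":0,"jaw":-1},{"rx":0,"ry":0,"rz":0,"x":0,"y":0,"z":0,"jaw":-1}]'
python3 - <<'E'
from h import *
grab('wrist','w9')
E
```

```text
clock: 23.72
tcp_pos: [0.6483, 0.031, 0.1377]
orientation: [0.139, -3.138, -0.0]
contact_force: [-0.9, 0.5, -2.0]
grip_width: 0.0215
gripper_force: 59.3
clock: 23.98
tcp_pos: [0.6463, 0.0274, 0.1386]
orientation: [0.132, -3.137, 0.001]
contact_force: [0.2, -0.4, -2.1]
grip_width: 0.0215
gripper_force: 59.3
```

View pics/w9.png

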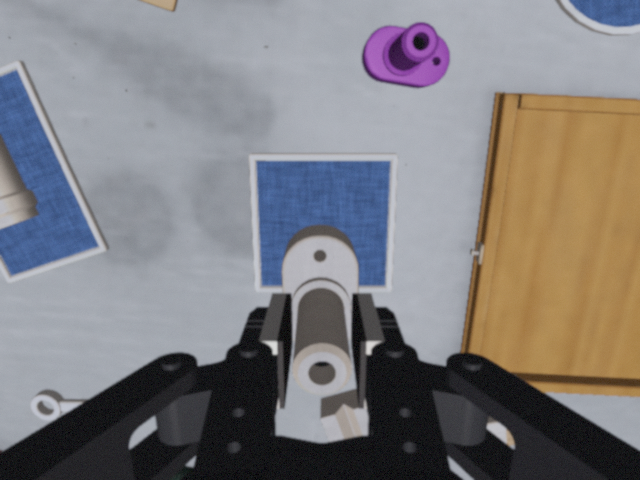

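The holder hangs upright over the square tray, which has corners (249,155), (397,155), (392,291) and (257,291). Its foot is aligned with the tray.

```bash
python3 - <<'E'
from h import *
im,p=load('w9');e=onz(p,[(249,155),(397,155),(392,291),(257,291)],.006);print(e.round(4),np.linalg.norm(np.diff(e,axis=0),axis=1),e.mean(0))
print('foot near edge',onz(p,[(320,226)],.1074).round(4),'widest',onz(p,[(282,285),(359,285)],.1254).round(4), get_obs()['tcp_pos'])
E
```

```text
[[ 0.6038 -0.0229  0.006 ]
 [ 0.5958  0.0705  0.006 ]
 [ 0.6882  0.0794  0.006 ]
 [ 0.6961 -0.0137  0.006 ]] [0.09367875 0.09277558 0.0934318 ] [0.64598137 0.02829793 0.006     ]
foot near edge [[0.6204 0.024  0.1074]] widest [[0.6407 0.0109 0.1254]
 [0.6381 0.0408 0.1254]] [0.64648273 0.0273656  0.13882854]
```

```bash
python3 -m jog '[{"rx":0,"ry":0,"rz":0,"x":0.02,"y":0.03,"z":-0.6,"jaw":-1},{"rx":0,"ry":0,"rz":0,"x":0,"y":0,"z":-0.6,"jaw":-1},{"rx":0,"ry":0,"rz":0,"x":0,"y":0,"z":-0.3,"jaw":-1},{"rx":0,"ry":0,"rz":0,"x":0,"y":0,"z":-0.13,"jaw":-1},{"rx":0,"ry":0,"rz":0,"x":0,"y":0,"z":0,"jaw":-1},{"rx":0,"ry":0,"rz":0,"x":0,"y":0,"z":0,"jaw":-1},{"rx":0,"ry":0,"rz":0,"x":0,"y":0,"z":0,"jaw":-1}]'
```

```text
clock: 24.9
tcp_pos: [0.6495, 0.0307, 0.0422]
orientation: [-0.135, 3.137, 0.0]
contact_force: [0.4, -1.0, -3.1]
grip_width: 0.0212
gripper_force: 59.3
```

```bash
python3 -m jog '[{"rx":0,"ry":0,"rz":0,"x":-0.01,"y":-0.02,"z":-0.08,"jaw":-1},{"rx":0,"ry":0,"rz":0,"x":0,"y":0,"z":0,"jaw":-1},{"rx":0,"ry":0,"rz":0,"x":0,"y":0,"z":0,"jaw":-1}]'
python3 -m jog '[{"rx":0,"ry":0,"rz":0,"x":0,"y":0,"z":-0.03,"jaw":-1},{"rx":0,"ry":0,"rz":0,"x":0,"y":0,"z":0,"jaw":-1},{"rx":0,"ry":0,"rz":0,"x":0,"y":0,"z":0,"jaw":-1}]'
```

```text
clock: 25.28
tcp_pos: [0.6481, 0.0294, 0.0362]
orientation: [0.135, -3.138, -0.0]
contact_force: [-0.2, 0.4, -2.3]
grip_width: 0.0214
gripper_force: 59.3
clock: 25.65
tcp_pos: [0.6485, 0.0294, 0.0353]
orientation: [-0.135, 3.138, 0.0]
contact_force: [-1.8, 0.9, 5.1]
grip_width: 0.0215
gripper_force: 60.3
```

Contact at z = 0.035, as expected. Release, rise, back off, and check from the fixed cameras.

```bash
python3 -m jog '[{"rx":0,"ry":0,"rz":0,"x":0,"y":0,"z":0,"jaw":1},{"rx":0,"ry":0,"rz":0,"x":0,"y":0,"z":0,"jaw":1},{"rx":0,"ry":0,"rz":0,"x":0,"y":0,"z":0,"jaw":1},{"rx":0,"ry":0,"rz":0,"x":0,"y":0,"z":0,"jaw":1},{"rx":0,"ry":0,"rz":0,"x":0,"y":0,"z":0.9,"jaw":1},{"rx":0,"ry":0,"rz":0,"x":0,"y":0,"z":1,"jaw":1},{"rx":0,"ry":0,"rz":0,"x":0,"y":0,"z":1,"jaw":1},{"rx":0,"ry":0,"rz":0,"x":-0.4,"y":0,"z":0.5,"jaw":1}]'
python3 -m jog '[{"rx":0,"ry":0,"rz":0,"x":-0.3,"y":0,"z":0,"jaw":1},{"rx":0,"ry":0,"rz":0,"x":0,"y":0,"z":0,"jaw":1},{"rx":0,"ry":0,"rz":0,"x":0,"y":0,"z":0,"jaw":1}]'
python3 - <<'E'
from h import *
grab('wrist','w10');grab('side','side10')
a=cv2.resize(cv2.imread('pics/w10.png'),(440,330));b=cv2.resize(cv2.imread('pics/side10.png')[180:410,225:465],(344,330))
cv2.imwrite('pics/c10.png',np.hstack([a,b]))
E
```

```text
clock: 26.65
tcp_pos: [0.6264, 0.0294, 0.2424]
orientation: [-0.134, 3.132, 0.0]
contact_force: [-0.1, 1.2, -0.2]
grip_width: 0.0855
gripper_force: 0.0
clock: 27.02
tcp_pos: [0.6064, 0.0296, 0.2382]
orientation: [0.135, -3.138, 0.0]
contact_force: [-0.6, -0.2, -0.6]
grip_width: 0.0852
gripper_force: 0.0
```

View pics/c10.png

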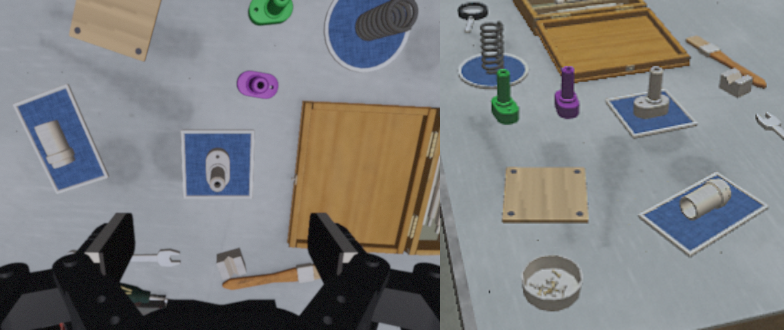

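The final view shows the spring upright in the round tray, the sleeve lengthwise in the oblong tray and the holder upright in the square tray. The board is empty and the bystanders are in place. One numeric centring check before hand-in.

```bash
python3 - <<'E'
from h import *
def part(f,box,zt,zp):
    im,p=load(f);g=cv2.cvtColor(im,cv2.COLOR_BGR2HSV);m=cv2.inRange(g,(100,110,40),(125,255,255));k=np.zeros_like(m);k[box[0]:box[1],box[2]:box[3]]=255;m&=k
    pts=np.vstack([c for c in cv2.findContours(m,0,1)[0] if cv2.contourArea(c)>60]);h=cv2.convexHull(pts)
    k[:]=0;cv2.fillConvexPoly(k,h,255);q=cv2.morphologyEx(k&~m,2,np.ones((5,5)));c=max(cv2.findContours(q,0,1)[0],key=cv2.contourArea).reshape(-1,2)
    print(f,'tray',cv2.minAreaRect((onz(p,h.reshape(-1,2),zt)[:,:2]*1e3).astype(np.float32)),'part',cv2.minAreaRect((onz(p,c,zp)[:,:2]*1e3).astype(np.float32)))
part('w10',(120,285,15,160),.005,.0205)
part('side10',(295,365,360,460),.005,.0205)
im,p=load('w4') if 0 else load('w6')
o6,p6=load('top6')
E
```

```text
w10 tray ((631.3056030273438, -179.41775512695312), (118.3502426147461, 68.53893280029297), 22.864376068115234) part ((632.0737915039062, -179.55111694335938), (59.390419006347656, 39.840267181396484), 21.573806762695312)
side10 tray ((629.436767578125, -179.8498992919922), (118.80565643310547, 69.79158782958984), 22.845617294311523) part ((629.5455322265625, -179.6598663330078), (80.10032653808594, 40.122520446777344), 24.864620208740234)
```

The sleeve sits within 1 mm of the tray's centre and within about 2° of its axis.

```bash
python3 -c "
from bench import r;print(r.hand_in())"
```

```text
the job is handed in; nothing more can be done
None
```

I handed the job in at about 27 s with the spring upright in the round tray, the sleeve lengthwise in the oblong tray and the holder upright in the square tray; each was set down on contact, the board is empty, and the dish and loupe were not touched.

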